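# Lock the dust-box hatch latch with the flat driver

### The job

The hatch on the dust box is held by two slotted quarter-turn latches; one is already locked and the other has been left open, its slot askew. Take the paddle-handled flat driver from its wooden block, fit its blade into the slot of the open latch and turn it clockwise until it comes up against its stop, so that both slots lie in line along the hatch. Then stand the driver back in the hole of its block and let go.

Things in the scene. Friction and masses are not known exactly. Their poses are not given: they have to be found in the camera images.
- driver: Flat driver upright in its block, 0.2 kg. Origin: middle of the blade's lower edge; z up the shank. Steel blade 22 mm wide (x), 4 mm thick (y); collar 48 mm round, 60 to 68 mm above the origin; dark wooden paddle handle 68 to 120 mm up, 60 mm (x) by 26 mm (y): pinch it across the 26 mm from above, 94 mm up. Blade and paddle are parallel. Not the black screwdriver lying by.
- rack_hole0 (a point): Mouth of the hole in the driver's wooden block (fixed, 100 x 100 x 66 mm): hole centre, level with the block's top. Hole 35 mm in diameter, 62 mm deep, rim bevelled 3 mm. The driver stands in it, any yaw, its collar on the block's top, so its origin is 60 mm below this point.
- loose_slot (a point): Open latch: its axis at the slot's floor, 10 mm below the top of its 44 mm steel head. x along the slot, z up. Slot 9 mm wide, flared to 15 mm in its top 3 mm, open-ended. It starts 50 to 70 degrees anticlockwise (from above) of locked; clockwise turning (0.06 Nm friction, stays put) ends at a firm stop, locked. Blade play in the slot: about 13 degrees each way: turn that much further.
- shut_slot (a point): The same point in the other latch, 200 mm away on the fixed dust box's hatch (80 mm above the bench; latch heads' tops 99 mm). It is locked and does not turn; either place may hold it. Its x axis, along its slot, lies on the line through both latches: the direction the open latch's slot has when locked.
Not all that is in view belongs to the job. Of the things like the driver, leave any that is blue or purple; of the rest the smaller one is meant.

How it is judged:
On the way, in this order (a step that is already met when the one before it is completed fails the run):
1. the driver's blade is down in the open latch's slot: upright, at least 5 mm deep and within 15 mm of the latch's axis (z of driver in the frame of loose_slot below 0.005 m and horizontal distance between driver and loose_slot below 0.015 m and angle between driver's own z axis and vertical below 0.25 rad), for 0.1 s.
2. the open latch is turned to within 10 degrees of locked with the blade still in its slot (angle between the x axis of loose_slot and the x axis of shut_slot, either way round below 0.175 rad and z of driver in the frame of loose_slot below 0.008 m and horizontal distance between driver and loose_slot below 0.018 m), for 0.1 s.
At the end, for the whole second after the job is handed in: The open latch's slot is within 10 degrees of the locked one's, and the driver stands at rest in the hole of its block: within 15 mm of the hole's axis, upright within 10 degrees, its collar no more than 8 mm off the block's top (angle between the x axis of loose_slot and the x axis of shut_slot, either way round below 0.175 rad and z of driver in the frame of rack_hole0 below -0.052 m and horizontal distance between driver and rack_hole0 below 0.015 m and angle between driver's own z axis and vertical below 0.175 rad and linear speed of driver below 0.02 m/s); the robot touches nothing.
It also fails if it takes over 64 s, if anything falls off the work surface, if the arm or the gripper's body presses on something with over 40 N, if the wrist force passes 120 N, or if a joint passes its speed limit or range.

### The arm

A 6-joint arm with a two-finger parallel gripper is mounted at the origin on the work surface. World frame = base frame: x ahead of the robot, y to its left, z up, the work surface at z = 0. Lengths are in m, angles in rad, forces in N, time in s.
With the tool pointing down it reaches from about 0.25 to 0.85 m from the base axis. Payload 12.5 kg.
Tool frame: the origin (TCP) lies midway between the tips of the shut fingers; the grasp point (between the pads) lies r.hold_point_z behind it (r.hold_point_z is the distance from the TCP to the grasp point, in m); z points along the fingers, y is the line along which they close (so a half turn about z gives the same grasp; the last joint's range is limited). The gripper opens to 93 mm and grips with 3 to 60 N. Pads are 15 mm wide; open, the fingers measure 128 mm over their backs; the gripper's body (75 mm by 188 mm) begins 65 mm behind the grasp point.
Start: joints at [-1.303, 0.351, 1.652, -0, 1.139, -0.085], TCP at [0.19, -0.516, 0.219] pointing down, gripper open.
Joint ranges: [-2.75, 2.75], [-0.79, 2.1], [0.01, 2.65], [-1.57, 4.71], [0.07, 3.14], [-2.87, 2.87]. Speed limits (rad/s): [2.22, 2.22, 2.79, 3.14, 3.14, 3.14].

### API

Orientations are given as [roll, pitch, yaw] about the fixed x, y, z axes, in that order (R = Rz(yaw) Ry(pitch) Rx(roll)).
In Python, from cell import r gives the robot as it stands. The module is installed in compiled form; this text tells all that it offers.
- The arm moves only by the tool play_rows, never from a script. Its argument "moves" is a list of rows, each a list of 6 numbers: the shift along the world's x, y, z in cm, then the turn, a rotation vector about the world's x, y, z in rad. A call has 1 to 12 rows; each row is the pose to reach, as a shift and turn from the pose commanded when the call began; what a row does not reach only later rows make up. A row lasts 1/8 s, in which the tool goes at most 62.5 mm and 10.7 degrees, less where a joint would pass 70% of its speed; a pose out of reach is approached as far as the arm can. A call with a gripper value outside its range is refused whole. "jaw" is the finger opening in cm, from 0 to 9.3, set as the call begins (left out, the last holds). The fingers move at their own pace and stop on an object; the grip force is fixed at half the most. Time passes only in rows, so rows that repeat a pose let the fingers close. It gives the time, the measured TCP pose, the force, the opening and the grip force at its end, in the units of the state.
- r.state(): the state, without advancing time (a new reading comes with each control period).
- r.capture(name): name is "scene" or "top" or "wrist"; returns a dict with "color" (400x640x3 uint8, blue, green, red), "range_z" (400x640 float32, m along the optical axis (not along the pixel's ray), 0 where there is no reading), "mtx" (3x3 intrinsics, pixels), "rvec" (rotation vector, rad) and "tvec" (3), from world to camera coordinates, as OpenCV has them; the wrist camera has in their place "hand_eye" (4x4, takes a point from camera to tool coordinates, whose origin is the TCP and whose axes are the flange's). Camera axes: x right, y down, z forward; pixel columns grow to the right and rows downward; lengths in m; the calibration is good to about 2 mm. A picture is of the moment at which its call begins: read the wrist's pose just before it.
- r.hand_in(): hands the job in; it is judged then, once.
The state is a dict: "clock": time; "joint_positions": joint angles; "joint_vel": joint speeds; "joint_torque": joint torques, N m; "eef_pos": TCP position; "tcp_rot": TCP orientation; "force": force on the tool from outside, world axes, zero at the start; "torque": the same for the moment, N m; "finger_gap": opening from 0.0 (shut) to 1.0 (fully open); "grip_force": force on a finger pad.
Only numpy, scipy, OpenCV 4.12 (cv2) and the standard library are available. Lean on these libraries where they do the work, as an engineer would, in place of code of your own. Each camera call takes 0.05 s, during which the arm holds its last target. There are 200 camera calls.

## Working session

There is one attempt and no reset: what is moved stays moved. The work goes in short steps, Python scripts to look and compute and a tool call to move; the robot and the scene stay as the last step left them, time stands still between calls to the robot, and variables do not carry over. Pictures are saved under pics/ and viewed, at most 10 in all, crops included, and the job is handed in when it is done.

Besides the shell and the picture viewer there is one more tool, called after ">>>" as a command line: name --pt "numbers of a row" for each row, then --argument value for the rest. play_rows: Moves the arm, as the interface text tells. Its arguments: {"type":"object","properties":{"moves":{"type":"array","items":{"type":"array","items":{"type":"number"}}},"jaw":{"type":"number"}},"required":["moves"]}

```bash
mkdir -p pics
cat > h.py <<'E'
import numpy as np, cv2
from cell import r
def cloud(c):
    K=c["mtx"];z=c["range_z"].astype(float);v,u=np.indices(z.shape)
    p=np.stack([(u-K[0,2])/K[0,0]*z,(v-K[1,2])/K[1,1]*z,z],-1)
    if "hand_eye" in c:
        s=c["_s"]; from scipy.spatial.transform import Rotation as R
        H=c["hand_eye"]; p=p@H[:3,:3].T+H[:3,3]
        w=p@R.from_euler('xyz',s["tcp_rot"]).as_matrix().T+np.array(s["eef_pos"])
    else:
        Rm=cv2.Rodrigues(np.array(c["rvec"],float))[0]; w=(p-np.array(c["tvec"]).ravel())@Rm
    w[z==0]=np.nan
    return w
def cap(n):
    s=r.state(); c=r.capture(n); c["_s"]=s; return c
E
python3 - <<'E'
from h import *
print(r.state(), r.hold_point_z)
for n in("scene","top"):
    c=cap(n); cv2.imwrite(f"pics/{n}0.png",c["color"]); np.save(f"{n}0.npy",cloud(c))
E
```

```text
{'clock': 0.0, 'joint_positions': array([-1.30262077e+00,  3.51204071e-01,  1.65240207e+00, -1.50027956e-05,
        1.13910802e+00, -8.45754625e-02]), 'joint_vel': array([-6.08610078e-04, -1.02837209e-03,  1.09787962e-03,  1.92434408e-04,
        4.78628256e-04,  1.05572922e-06]), 'joint_torque': array([-4.70177445e-03, -4.97326076e+01, -2.85257453e+01,  6.96661812e-02,
        2.57057359e-02, -8.61020567e-05]), 'eef_pos': array([ 0.18995823, -0.51579713,  0.21812742]), 'tcp_rot': array([-3.14047400e+00, -8.11682588e-05,  3.52757262e-01]), 'force': array([-0.10653665, -0.69876477, -0.13761563]), 'torque': array([ 0.00827952, -0.01503706,  0.01023778]), 'grip_force': 0.0, 'finger_gap': 1.000681451534341} 0.0188
```

View pics/top0.png

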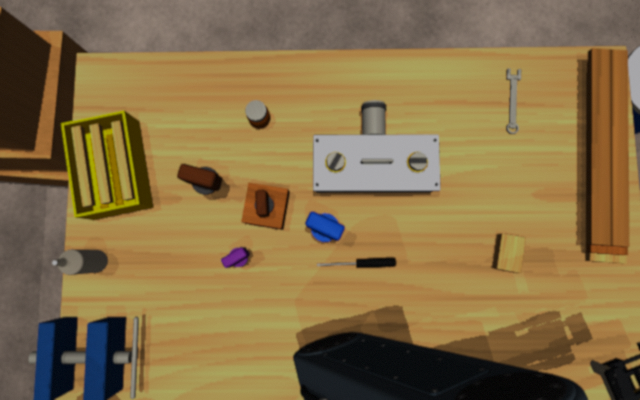

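View pics/scene0.png

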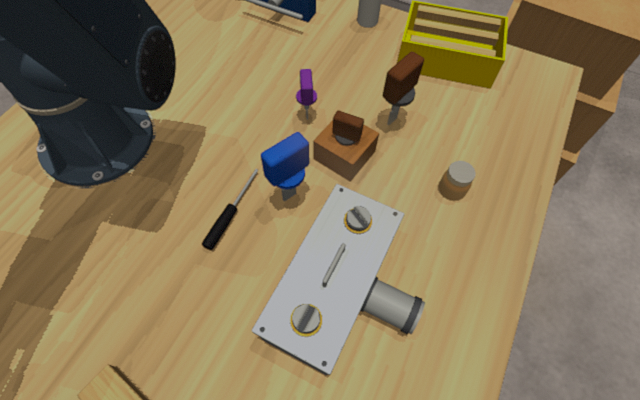

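The top view shows the driver (dark brown paddle in the reddish block) at about (263,203). The open latch is at (336,161) and the locked latch at (417,161). The larger brown tool at (200,178) and the blue and purple ones are decoys. Now a coarse measurement.

Run:
```python
from h import *
w=np.load("top0.npy"); s=np.load("scene0.npy")
for n,(u,v) in dict(drv=(263,203),blk=(280,218),blk2=(250,190),open=(336,161),shut=(417,161),big=(200,178),blue=(325,227),hatch=(350,180)).items():
    print(n,w[v,u].round(4))
def sel(P,lo,hi,xy,rad):
    p=P.reshape(-1,3); p=p[np.isfinite(p[:,0])]
    return p[(p[:,2]>lo)&(p[:,2]<hi)&(np.hypot(*(p[:,:2]-xy).T)<rad)]
def rect(p):return cv2.minAreaRect((p[:,:2]*1000).astype(np.float32)),len(p),p[:,2].mean().round(4)
for nm,P in(("top",w),("scene",s)):
    d=w[203,263,:2]
    print(nm,"paddle",rect(sel(P,.115,.135,d,.05)))
    print(nm,"block",rect(sel(P,.061,.070,d,.085)))
    for q in((161,336),(161,417)):
        a=sel(P,.0955,.106,w[q[0],q[1],:2],.04); print(nm,"head",cv2.minEnclosingCircle((a[:,:2]*1000).astype(np.float32)),len(a),a[:,2].mean())
```

```text
drv [0.5129 0.2116 0.1258]
blk [0.4824 0.1782 0.0656]
blk2 [0.5524 0.2528 0.0667]
open [0.619  0.0397 0.0874]
shut [nan nan nan]
big [0.5648 0.3465 0.1745]
blue [0.4535 0.0674 0.1686]
hatch [0.5733 0.0057 0.0784]
top paddle (((515.7845458984375, 217.10997009277344), (58.26359176635742, 26.44771957397461), 3.538731575012207), 281, np.float64(0.125))
top block (((516.3400268554688, 217.45220947265625), (100.98821258544922, 100.18771362304688), 80.29682922363281), 1192, np.float64(0.0661))
top head ((618.5968627929688, 41.821903228759766), 21.71460723876953) 169 0.09870470030042641
top head ((0.0, 0.0), 0.0) 0 nan
scene paddle (((513.2979125976562, 214.29833984375), (60.33378219604492, 27.66507911682129), 4.077605247497559), 379, np.float64(0.1241))
scene block (((513.5751342773438, 215.476806640625), (103.48480987548828, 101.29656982421875), 81.10372924804688), 1165, np.float64(0.0658))
scene head ((616.745361328125, 39.611610412597656), 22.201528549194336) 315 0.09846394388605412
scene head ((0.0, 0.0), 0.0) 0 nan<stdin>:14: RuntimeWarning: Mean of empty slice.
  ret = ret.dtype.type(ret / rcount)
```

Run:
```python
from h import *
import warnings
c=cap("wrist"); print(c["hand_eye"].round(4), c["mtx"])
for nm in("top","scene"):
    p=np.load(nm+"0.npy").reshape(-1,3); p=p[np.isfinite(p[:,0])]
    for n,xy in(("big",(.565,.3465)),("blue",(.4535,.0674))):
        a=p[(p[:,2]>.125)&(p[:,2]<.2)&(np.hypot(*(p[:,:2]-xy).T)<.08)]
        print(nm,n,a[:,2].max(),len(a),cv2.boxPoints(cv2.minAreaRect((a[:,:2]*1000).astype(np.float32))).round().tolist())
```

```text
[[-5.000e-04 -9.642e-01 -2.652e-01  7.320e-02]
 [ 1.000e+00 -4.000e-04 -7.000e-04 -3.000e-04]
 [ 6.000e-04 -2.652e-01  9.642e-01 -1.657e-01]
 [ 0.000e+00  0.000e+00  0.000e+00  1.000e+00]] [[294.69426333   0.         320.70412978]
 [  0.         294.69426333 199.71633375]
 [  0.           0.           1.        ]]
top big 0.17866743706017393 727 [[544.0, 320.0], [581.0, 310.0], [604.0, 394.0], [567.0, 404.0]]
top blue 0.17768305890841088 664 [[423.0, 37.0], [457.0, 21.0], [494.0, 99.0], [460.0, 115.0]]
scene big 0.17548538824561383 1066 [[542.0, 317.0], [578.0, 307.0], [603.0, 391.0], [567.0, 402.0]]
scene blue 0.17573318455530007 1481 [[422.0, 34.0], [456.0, 18.0], [492.0, 96.0], [458.0, 112.0]]
```

>>> play_rows --pt "1 5 6 0 0 0.17" --pt "3 10 10 0 0 0.34" --pt "6 16 13 0 0 0.51" --pt "9 22 13 0 0 0.68" --pt "12 28 13 0 0 0.85" --pt "15 34 13 0 0 1.02" --pt "18 40 13 0 0 1.19" --pt "21 46 13 0 0 1.36" --pt "24 50 13 0 0 1.53" --pt "28 54 13 0 0 1.7" --pt "30 56 13 0 0 1.87" --pt "31 58 13 0 0 2.04" --jaw 9.3

```text
clock: 1.65
eef_pos: [0.5012, 0.0662, 0.3478]
tcp_rot: [-3.141, -0.001, 2.401]
force: [0.1, -0.2, -1.7]
finger_gap: 0.994
grip_force: 0.0
```

Run:
```python
from h import *
c=cap("wrist"); cv2.imwrite("pics/w1.png",c["color"]); np.save("w1.npy",cloud(c))
```

```text
(no output)
```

View pics/w1.png

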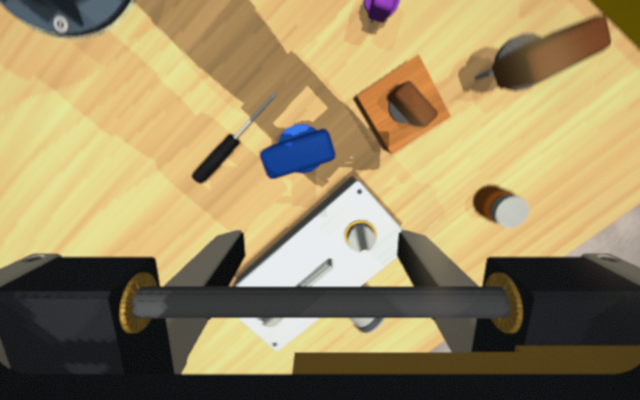

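The wrist view shows the driver at (412,103) and the open latch at (361,237). The shut latch is hidden behind the fingers at (270,320). Next I measure these and rectify the open head.

```bash
cat >> h.py <<'E'
def sel(P,lo,hi,xy,rad):
    p=P.reshape(-1,3); p=p[np.isfinite(p[:,0])]
    return p[(p[:,2]>lo)&(p[:,2]<hi)&(np.hypot(*(p[:,:2]-xy).T)<rad)]
def rect(p):return [np.round(a,1).tolist() for a in cv2.minAreaRect((p[:,:2]*1000).astype(np.float32))],len(p),p[:,2].mean().round(4)
def slot(P,xy):
    low=sel(P,.083,.0955,xy,.017)
    m=low[:,:2].mean(0);u,s,vt=np.linalg.svd(low[:,:2]-m); a=np.degrees(np.arctan2(vt[0,1],vt[0,0]))%180
    return m.round(4),a.round(1),(s/len(low)**.5*1000).round(2),len(low)
E
python3 - <<'E'
from h import *
w=np.load("w1.npy");t=np.load("top0.npy");s=np.load("scene0.npy")
print("paddle",rect(sel(w,.118,.135,(.5145,.2155),.05)))
print("block",rect(sel(w,.061,.070,(.5145,.2155),.085)))
for n,P in(("w",w),("t",t),("s",s)):
  for c0 in((.6175,.0405),(.6175,-.16)):
    a=sel(P,.0965,.106,c0,.035)
    if len(a)>20:
        (c,rad)=cv2.minEnclosingCircle((a[:,:2]*1000).astype(np.float32)); print(n,"head",np.round(c,1),round(rad,1),len(a),a[:,2].mean().round(4),slot(P,np.array(c)/1000))
  h=sel(P,.076,.084,(.615,-.06),.25); print(n,"hatch",rect(h))
E
```

```text
paddle ([[514.6, 216.7], [59.3, 26.3], 3.2], 1017, np.float64(0.1248))
block ([[514.8, 216.9], [100.6, 100.0], 80.4], 3498, np.float64(0.0656))
w head [617.   41.4] 21.8 398 0.0982 (array([0.6173, 0.0418]), np.float64(149.3), array([9.5 , 2.84]), 127)
w head [ 620.2 -162.8] 19.9 122 0.0981 (array([ 0.6195, -0.1742]), np.float64(76.5), array([4.34, 1.67]), 25)
w hatch ([[616.5, -59.3], [310.8, 140.3], 89.5], 9691, np.float64(0.0795))
t head [618.7  41.7] 21.7 153 0.099 (array([0.6191, 0.0435]), np.float64(147.9), array([9.35, 4.3 ]), 64)
t head [ 616.9 -158.2] 21.7 154 0.0987 (array([ 0.6197, -0.1579]), np.float64(93.0), array([9.36, 3.71]), 54)
t hatch ([[618.2, -58.7], [310.0, 140.9], 89.6], 6124, np.float64(0.0798))
s head [616.7  39.6] 22.2 289 0.0987 (array([0.6179, 0.042 ]), np.float64(149.4), array([9.66, 2.27]), 84)
s head [ 615.5 -159.9] 21.9 417 0.0988 (array([ 0.6143, -0.1605]), np.float64(89.0), array([9.47, 2.7 ]), 126)
s hatch ([[615.6, -59.7], [310.5, 140.3], 89.6], 12844, np.float64(0.08))
```

>>> play_rows --pt "0.5 4 -2 0 0 0.17" --pt "1 8 -4 0 0 0.34" --pt "1.4 12 -6 0 0 0.51" --pt "1.4 15.2 -8 0 0 0.68" --pt "1.4 15.2 -10 0 0 0.807" --pt "1.4 15.2 -10 0 0 0.807" --pt "1.4 15.2 -10 0 0 0.807"

```text
clock: 2.58
eef_pos: [0.5144, 0.2154, 0.2496]
tcp_rot: [3.141, 0.001, -3.088]
force: [0.5, -0.2, 0.1]
finger_gap: 1.002
grip_force: 0.0
```

Run:
```python
from h import *
c=cap("wrist"); w=cloud(c); cv2.imwrite("pics/w2.png",c["color"])
s=r.state();print(s["eef_pos"],s["tcp_rot"],s["joint_positions"].round(2))
print("paddle",rect(sel(w,.118,.135,(.5145,.2155),.05)))
print("block",rect(sel(w,.061,.070,(.5145,.2155),.085)))
a=sel(w,.15,.185,(.57,.35),.09);print("big",len(a) and (a[:,2].max(),cv2.boxPoints(cv2.minAreaRect((a[:,:2]*1000).astype(np.float32))).round().tolist()))
```

```text
[0.51449131 0.21545713 0.24971658] [ 3.14127455e+00  1.41750182e-03 -3.08712297e+00] [ 0.31  0.33  1.6  -0.    1.21 -1.31]
paddle ([[515.1, 216.6], [60.0, 25.8], 2.4], 1411, np.float64(0.1248))
block ([[515.0, 216.6], [100.0, 100.3], 80.4], 4867, np.float64(0.0655))
big (np.float64(0.1742948388234556), [[543.0, 323.0], [567.0, 316.0], [585.0, 379.0], [562.0, 386.0]])
```

>>> play_rows --pt "0.05 0.1 -5 0 0 0" --pt "0.05 0.1 -9 0 0 0" --pt "0.05 0.1 -12 0 0 0" --pt "0.05 0.1 -14.5 0 0 0" --pt "0.05 0.1 -16 0 0 0" --pt "0.05 0.1 -16.7 0 0 0" --pt "0.05 0.1 -16.7 0 0 0" --pt "0.05 0.1 -16.7 0 0 0"

```text
clock: 3.62
eef_pos: [0.515, 0.2171, 0.0825]
tcp_rot: [3.141, 0.001, -3.084]
force: [0.3, -1.5, 0.3]
finger_gap: 1.0
grip_force: 0.0
```

>>> play_rows --pt "0 0 0 0 0 0" --pt "0 0 0 0 0 0" --pt "0 0 0 0 0 0" --pt "0 0 0 0 0 0" --pt "0 0 0 0 0 0" --pt "0 0 0 0 0 0" --pt "0 0 0 0 0 0" --pt "0 0 0 0 0 0" --jaw 1.5

```text
clock: 4.62
eef_pos: [0.5146, 0.2169, 0.0816]
tcp_rot: [-3.142, -0.0, -3.083]
force: [-0.7, -0.0, 0.1]
finger_gap: 0.278
grip_force: 30.0
```

>>> play_rows --pt "0 0 2 0 0 0" --pt "0 0 6 0 0 0" --pt "0 0 11 0 0 0" --pt "0 0 15 0 0 0" --pt "2 -3.5 15 0 0 -0.12" --pt "4.5 -7.5 15 0 0 -0.27" --pt "7 -12 15 0 0 -0.42" --pt "9.3 -16 15 0 0 -0.56" --pt "10.3 -17.6 15 0 0 -0.592" --pt "10.3 -17.6 13 0 0 -0.592" --pt "10.3 -17.6 11.5 0 0 -0.592" --pt "10.3 -17.6 11.5 0 0 -0.592"

```text
clock: 6.12
eef_pos: [0.6167, 0.0415, 0.1954]
tcp_rot: [-3.14, -0.002, 2.609]
force: [0.0, -0.2, -1.8]
finger_gap: 0.276
grip_force: 30.0
```

Run:
```python
from h import *
s=r.state();print(s["eef_pos"],s["tcp_rot"],s["joint_positions"].round(2),s["force"])
for n in("wrist","scene"):
    c=cap(n); w=cloud(c); cv2.imwrite(f"pics/{n}3.png",c["color"]); np.save(f"{n}3.npy",w)
    e=s["eef_pos"][:2]
    for lo,hi,k in((.115,.145,"blade"),(.178,.19,"collar"),(.22,.24,"top")):
        a=sel(w,lo,hi,e,.04)
        if len(a)>5: print(n,k,rect(a))
    a=sel(w,.0965,.104,(.6173,.0411),.035)
    if len(a)>20: print(n,"head",cv2.minEnclosingCircle((a[:,:2]*1000).astype(np.float32)),len(a))
c=cv2.imread("pics/scene3.png"); cv2.imwrite("pics/s3c.png",cv2.resize(c[100:300,260:500],None,fx=3,fy=3,interpolation=2))
```

```text
[0.61670902 0.0415061  0.19536939] [-3.14033603e+00 -2.33353779e-03  2.60908253e+00] [-0.01  0.5   1.49  0.    1.16 -1.05] [ 0.01101537 -0.16628497 -1.83459556]
wrist collar ([[606.4, 47.4], [46.3, 13.0], 59.3], 250, np.float64(0.1865))
wrist top ([[616.3, 41.3], [54.2, 57.3], 17.2], 5569, np.float64(0.2361))
wrist head ((616.8092041015625, 41.46431350708008), 21.5794734954834) 419
scene blade ([[615.2, 38.6], [4.4, 22.8], 69.3], 65, np.float64(0.1312))
scene collar ([[611.8, 23.0], [11.9, 38.5], 78.2], 107, np.float64(0.1869))
scene top ([[626.8, 29.1], [58.9, 31.4], 44.5], 298, np.float64(0.2315))
scene head ((616.62158203125, 39.58433532714844), 21.56620979309082) 233
```

View pics/s3c.png

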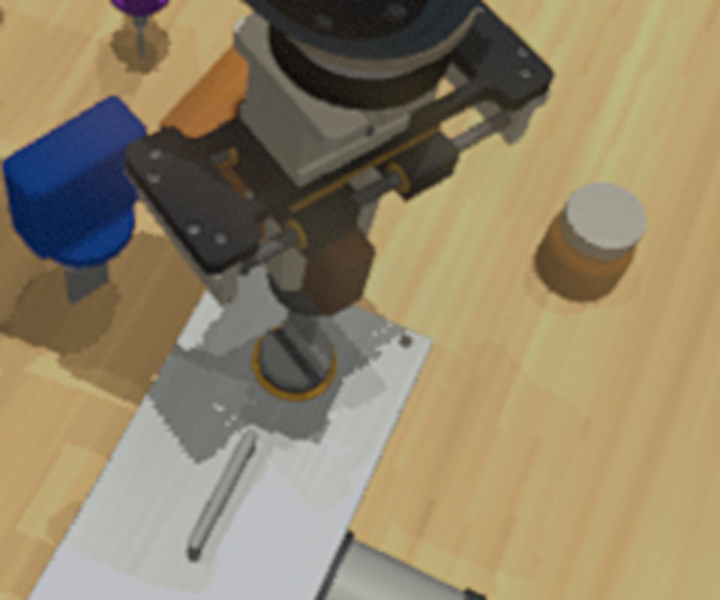

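The crop of the scene view puts the blade just above the open latch head, at about (300,350), in line with the slot. Lowering it.

>>> play_rows --pt "0.05 0 -0.8 0 0 0" --pt "0.05 0 -1.5 0 0 0" --pt "0.05 0 -2 0 0 0" --pt "0.05 0 -2.4 0 0 0" --pt "0.05 0 -2.7 0 0 0" --pt "0.05 0 -2.9 0 0 0" --pt "0.05 0 -2.9 0 0 0" --pt "0.05 0 -2.9 0 0 0"

```text
clock: 7.22
eef_pos: [0.6181, 0.0409, 0.1678]
tcp_rot: [3.141, 0.0, 2.608]
force: [0.3, 0.4, -1.9]
finger_gap: 0.281
grip_force: 30.0
```

>>> play_rows --pt "0 0 -0.1 0 0 0" --pt "0 0 -0.1 0 0 -0.1" --pt "0 0 -0.1 0 0 -0.22" --pt "0 0 -0.1 0 0 -0.34" --pt "0 0 -0.1 0 0 -0.46" --pt "0 0 -0.1 0 0 -0.58" --pt "0 0 -0.1 0 0 -0.7" --pt "0 0 -0.1 0 0 -0.82" --pt "0 0 -0.1 0 0 -0.94" --pt "0 0 -0.1 0 0 -1.05" --pt "0 0 -0.1 0 0 -1.05"

```text
clock: 8.6
eef_pos: [0.6185, 0.041, 0.1667]
tcp_rot: [3.14, -0.0, 1.559]
force: [3.2, -0.3, -2.4]
finger_gap: 0.277
grip_force: 30.0
```

Run:
```python
from h import *
s=r.state();print(s["eef_pos"],s["tcp_rot"],s["force"],s["torque"])
```

```text
[0.61848164 0.04097183 0.16674854] [ 3.14041690e+00 -1.50594904e-04  1.55853527e+00] [ 3.24843606 -0.28467852 -2.3526713 ] [ 0.1403938  -0.73363868  0.05305354]
```

>>> play_rows --pt "0 0 0 0 0 -0.06" --pt "0 0 0 0 0 -0.12" --pt "0 0 0 0 0 -0.17" --pt "0 0 0 0 0 -0.22" --pt "0 0 0 0 0 -0.22"

```text
clock: 9.22
eef_pos: [0.6185, 0.0409, 0.1668]
tcp_rot: [3.14, -0.0, 1.34]
force: [3.9, 0.8, -2.9]
finger_gap: 0.277
grip_force: 30.0
```

Run:
```python
from h import *
s=r.state();print(s["eef_pos"],s["tcp_rot"],s["force"],s["torque"])
```

```text
[0.61850375 0.04089247 0.16677434] [ 3.14037746e+00 -3.10536190e-04  1.34029283e+00] [ 3.93080651  0.79107066 -2.94231821] [ 0.0917768  -1.04053015  0.03890931]
```

>>> play_rows --pt "0 0 0 0 0 -0.03" --pt "0 0 0 0 0 -0.06" --pt "0 0 0 0 0 -0.06"

```text
clock: 9.6
eef_pos: [0.6185, 0.0409, 0.1668]
tcp_rot: [3.14, -0.0, 1.277]
force: [5.6, 0.4, -4.3]
finger_gap: 0.28
grip_force: 30.0
```

Run:
```python
from h import *
s=r.state();print(s["eef_pos"],s["tcp_rot"],s["force"],s["torque"])
```

```text
[0.61847635 0.04085294 0.16676389] [ 3.14047952e+00 -2.69002662e-04  1.27711022e+00] [ 5.55590817  0.3562307  -4.30281925] [ 0.02725601 -1.38324764  0.13877341]
```

>>> play_rows --pt "0 0 0 0 0 -0.03" --pt "0 0 0 0 0 -0.06" --pt "0 0 0 0 0 -0.06"

```text
clock: 9.98
eef_pos: [0.6186, 0.0408, 0.1668]
tcp_rot: [3.14, -0.0, 1.218]
force: [5.9, -0.8, -4.9]
finger_gap: 0.278
grip_force: 30.0
```

Run:
```python
from h import *
s=r.state();print(s["eef_pos"],s["tcp_rot"],s["force"],s["torque"])
w=cloud(cap("scene")); c=(.6167,.0396); a=sel(w,.0965,.104,c,.035); print(len(a),slot(w,np.array(c)), slot(w,np.array((.6155,-.1599))))
```

```text
[0.61856476 0.0407836  0.1667658 ] [ 3.14014351e+00 -1.92503495e-04  1.21757580e+00] [ 5.88468801 -0.82360059 -4.90188015] [-0.12339444 -1.47955013  0.3340296 ]
216 (array([0.6168, 0.0315]), np.float64(74.7), array([6.39, 2.16]), 42) (array([ 0.6143, -0.16  ]), np.float64(89.7), array([9.6 , 2.67]), 126)
```

The reaction torque is now 0.33 Nm against 0.06 Nm of friction, so the latch is on its stop. I'll back off within the play and lift.

>>> play_rows --pt "0 0 0 0 0 0.1" --pt "0 0 0 0 0 0.24" --pt "0 0 0 0 0 0.24" --pt "0 0 1 0 0 0.24" --pt "0 0 2.5 0 0 0.24" --pt "0 0 5 0 0 0.24" --pt "0 0 9 0 0 0.24" --pt "-1.5 3 10 0 0 0.24" --pt "-5 9 10 0 0 0.24" --pt "-8 14 10 0 0 0.24" --pt "-9 16 10 0 0 0.24" --pt "-9 16 10 0 0 0.24"

```text
clock: 11.52
eef_pos: [0.5274, 0.2022, 0.2679]
tcp_rot: [3.141, -0.0, 1.459]
force: [0.8, -0.3, -3.0]
finger_gap: 0.278
grip_force: 30.0
```

Run:
```python
from h import *
s=r.state();print(s["eef_pos"],s["tcp_rot"],s["force"],s["torque"])
for n in("scene","top"):
    c=cap(n); w=cloud(c); cv2.imwrite(f"pics/{n}4.png",c["color"])
    for q in((.617,.041),(.617,-.159)):
        a=sel(w,.0965,.104,q,.035)
        if len(a)>20:
            cc,rad=cv2.minEnclosingCircle((a[:,:2]*1000).astype(np.float32)); print(n,np.round(cc,1),slot(w,np.array(cc)/1000))
    z=s["eef_pos"][2]-.0756
    for lo,hi,k in((z+.002,z+.03,"blade"),(z+.06,z+.069,"collar"),(z+.11,z+.125,"top")):
        a=sel(w,lo,hi,s["eef_pos"][:2],.045)
        if len(a)>5: print(n,k,rect(a))
```

```text
[0.52736973 0.20222187 0.2679002 ] [ 3.14065760e+00 -4.56874417e-04  1.45925413e+00] [ 0.80370548 -0.28474684 -2.99863954] [-0.04419214 -0.10542934  0.01814728]
scene [616.2  39.9] (array([0.6158, 0.0406]), np.float64(87.6), array([9.89, 3.2 ]), 90)
scene [ 615.3 -159.9] (array([ 0.6141, -0.1599]), np.float64(89.7), array([9.61, 3.15]), 129)
scene blade ([[526.2, 199.7], [24.2, 9.4], 65.5], 77, np.float64(0.2075))
scene collar ([[528.5, 188.5], [47.6, 23.7], 16.9], 119, np.float64(0.2581))
scene top ([[526.5, 195.6], [53.4, 49.2], 49.6], 574, np.float64(0.3106))
top [618.5  41.6] (array([0.6202, 0.0411]), np.float64(87.6), array([9.59, 3.84]), 62)
top [ 616.8 -158.2] (array([ 0.6198, -0.1577]), np.float64(91.8), array([9.31, 3.45]), 56)
top top ([[525.9, 189.7], [8.3, 2.8], 4.2], 9, np.float64(0.3121))
```

View pics/scene4.png

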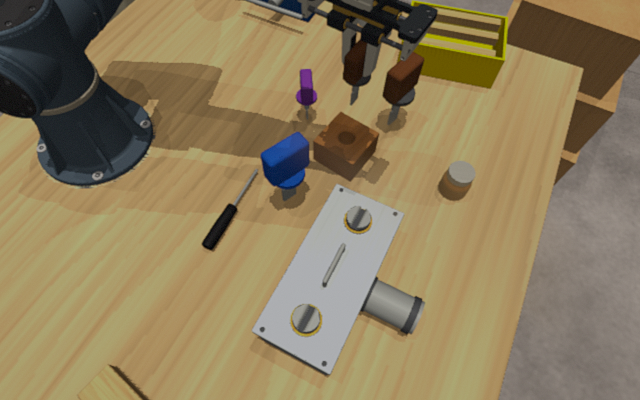

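Both slots are now in line; the open head at (358,219) reads about 88° against about 90° for the other. The hole is clear at (347,137) and the driver is held upright. Standing it back.

>>> play_rows --pt "-1.26 1.45 0 0 0 0" --pt "-1.26 1.45 -5 0 0 0" --pt "-1.26 1.45 -8 0 0 0" --pt "-1.26 1.45 -9.5 0 0 0" --pt "-1.26 1.45 -9.5 0 0 0" --pt "-1.26 1.45 -9.5 0 0 0"

```text
clock: 12.38
eef_pos: [0.5161, 0.2156, 0.1729]
tcp_rot: [3.14, -0.001, 1.458]
force: [0.2, -1.3, -1.6]
finger_gap: 0.276
grip_force: 30.0
```

Run:
```python
from h import *
s=r.state();print(s["eef_pos"],s["tcp_rot"],s["force"])
c=cap("scene"); w=cloud(c); cv2.imwrite("pics/s5.png",cv2.resize(c["color"][20:200,240:460],None,fx=3,fy=3,interpolation=2))
z=s["eef_pos"][2]-.0756
for lo,hi in((z+.001,z+.015),(z+.015,z+.03),(z+.03,z+.045)): print(rect(sel(w,lo,hi,s["eef_pos"][:2],.025)))
```

```text
[0.51614408 0.21560947 0.17294411] [ 3.13979947e+00 -8.33278978e-04  1.45757660e+00] [ 0.24900037 -1.29592205 -1.60555046]
([[515.4, 211.6], [20.8, 3.5], 74.8], 29, np.float64(0.1055))
([[515.8, 212.5], [21.1, 5.8], 67.2], 29, np.float64(0.1201))
([[515.3, 208.6], [10.1, 6.5], 20.0], 23, np.float64(0.1318))
```

View pics/s5.png

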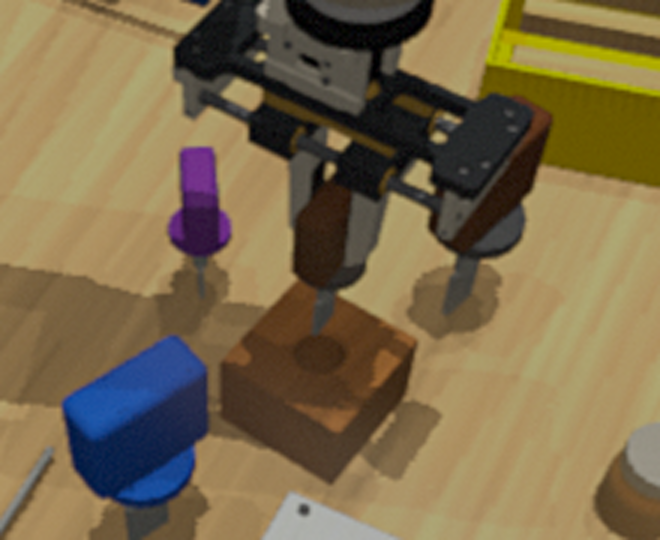

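The crop shows the upright blade at (320,320), above the hole at (320,352), about 3 mm off in y. Shifting a little and lowering.

>>> play_rows --pt "-0.15 0.25 0 0 0 0" --pt "-0.15 0.25 -2 0 0 0" --pt "-0.15 0.25 -4 0 0 0" --pt "-0.15 0.25 -6 0 0 0" --pt "-0.15 0.25 -7.5 0 0 0" --pt "-0.15 0.25 -8.4 0 0 0" --pt "-0.15 0.25 -8.8 0 0 0" --pt "-0.15 0.25 -9 0 0 0" --pt "-0.15 0.25 -9 0 0 0"

```text
clock: 13.55
eef_pos: [0.5142, 0.218, 0.0819]
tcp_rot: [3.141, -0.0, 1.458]
force: [-0.4, -0.4, -1.9]
finger_gap: 0.28
grip_force: 30.0
```

>>> play_rows --pt "0 -0.05 -0.1 0 0 0" --pt "0 -0.05 -0.1 0 0 0"

```text
clock: 13.8
eef_pos: [0.5143, 0.2178, 0.0816]
tcp_rot: [3.141, -0.001, 1.458]
force: [-2.6, 2.4, 6.1]
finger_gap: 0.281
grip_force: 30.0
```

>>> play_rows --pt "0 0 0 0 0 0" --pt "0 0 0 0 0 0" --pt "0 0 0 0 0 0" --pt "0 0 0 0 0 0" --pt "0 0 0 0 0 0" --pt "0 0 0 0 0 0" --pt "0 0 2 0 0 0" --pt "0 0 5 0 0 0" --pt "0 0 10 0 0 0" --pt "0 0 15 0 0 0" --pt "0 0 17 0 0 0" --pt "0 0 17 0 0 0" --jaw 6.5

```text
clock: 15.3
eef_pos: [0.5145, 0.2176, 0.2518]
tcp_rot: [3.139, -0.001, 1.458]
force: [-0.3, -0.3, -0.4]
finger_gap: 0.7
grip_force: 0.0
```

Run:
```python
from h import *
s=r.state();print(s["clock"],s["eef_pos"],s["force"])
w=cloud(cap("wrist"))
for P in(w,):
    print("top",rect(sel(P,.115,.135,(.515,.217),.05)),"collar",rect(sel(P,.0705,.08,(.515,.217),.04)))
    a=sel(P,.115,.135,(.515,.217),.05); print(np.percentile(a[:,2],[5,50,95]))
c=cap("scene"); cv2.imwrite("pics/s6.png",c["color"]); w=cloud(c)
for q in((.6162,.0399),(.6153,-.1599)): print(slot(w,np.array(q)))
```

```text
15.3 [0.51445474 0.21757836 0.251834  ] [-0.27501311 -0.25836406 -0.42070864]
top ([[513.2, 217.5], [60.0, 25.5], 83.9], 1392, np.float64(0.1247)) collar ([[513.4, 217.9], [44.0, 46.9], 62.2], 310, np.float64(0.0734))
[0.12170127 0.12499823 0.12638509]
(array([0.6155, 0.0399]), np.float64(89.1), array([9.68, 2.63]), 86)
(array([ 0.6144, -0.1604]), np.float64(89.6), array([9.59, 2.74]), 130)
```

View pics/s6.png

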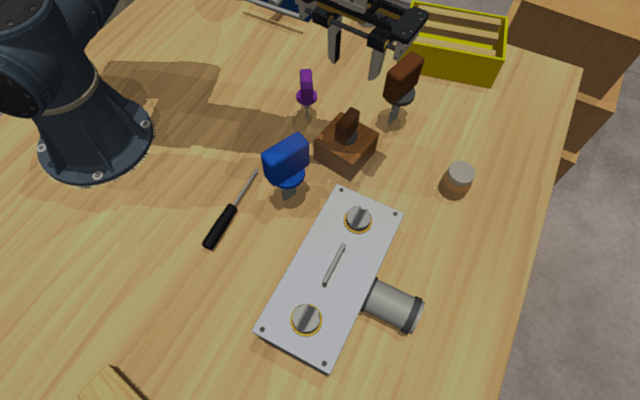

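The driver stands seated in its block at (347,127), about 2 mm off the hole's axis. The slots at (358,219) and (306,320) are in line within 1°, and the gripper is clear. Handing in.

```bash
python3 -c "
from cell import r
print(r.hand_in())"
```

```text
the job is handed in; nothing more can be done
None
```

The job is handed in: the open latch is turned to its stop with both slots in line within about 1°, and the driver is back in its block, upright and released; `hand_in()` returned no verdict.

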